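Start the griddle from its control strip

ROBOT

A 6-joint arm with a two-finger parallel gripper is mounted at the origin on the work surface. World frame = base frame: x ahead of the robot, y to its left, z up, the work surface at z = 0. Lengths are in mm, angles in rad, forces in N, time in s.
With the tool pointing down it reaches from about 275 to 1000 mm from the base axis. Payload 8.4 kg.
Tool frame: the origin (TCP) lies at the centre of the arm's flange, where the gripper is bolted on; the fingertips stand 173 mm ahead of it and the grasp point (between the pads) lies 155 mm ahead of it (r.nose_length is the distance from the TCP to the fingertips, in mm); z points along the fingers, y is the direction in which the jaws open and shut (so a half turn about z gives the same grasp; the last joint's range is limited). The gripper opens to 85 mm and grips with 20 to 120 N. Pads are 22 mm wide; open, the fingers measure 114 mm over their backs; the gripper's body (76 mm by 85 mm) begins 54 mm behind the grasp point. The pads swing forward as they close: fully open they stand 13 mm farther back than shut.
Start: joints at [-1.233, 0.353, 1.633, -0, 1.155, -0.002], TCP at [208.311, -589.267, 404.681] pointing down, gripper open.
Joint ranges: [-2.63, 2.63], [-0.92, 2.1], [0.06, 2.66], [-1.3, 4.44], [0, 2.69], [-3.02, 3.02]. Speed limits (rad/s): [2.22, 2.22, 2.79, 3.14, 3.14, 3.14].

INTERFACE

Orientations are given as [roll, pitch, yaw] about the fixed x, y, z axes, in that order (R = Rz(yaw) Ry(pitch) Rx(roll)).
In Python, from rig import r, grab_frame, workorder gives the robot as it stands.
- The arm moves only by the tool carry_out, never from a script. Its argument "steps" is a list that holds one entry, the list of rows, each a list of 5 numbers: the opening in per cent of the stroke, from 0 (shut) to 100 (fully open), then the shift along the tool's x, y, z in m, then the turn about the tool's z in degrees. In form: [[[jaw, x, y, z, spin], ...]]. A call has 1 to 8 rows; each row is the pose to reach, as a shift and turn from the pose measured when the call began, along the tool's axes at that moment; what a row does not reach only later rows make up. A row lasts 1/10 s, in which the tool goes at most 50 mm and 8.59 degrees, less where a joint would pass 70% of its speed; a pose out of reach is approached as far as the arm can. A call with a gripper value outside its range is refused whole. The fingers move at their own pace and stop on an object; "squeeze" is the grip in N (left out, the last holds). Time passes only in rows, so rows that repeat a pose let the fingers close. It gives the time, the measured TCP pose, the force and the opening at its end, in the units of the state.
- r.sense(): the state, without advancing time (a new reading comes with each control period).
- grab_frame(name): name is "scene" or "top"; returns a dict with "image" (384x512x3 uint8, red, green, blue), "intrinsics" (3x3 intrinsics, pixels), "eye" and "rotation" of the camera in the world. Camera axes: x right, y up, looking along -z (the intrinsics and any distortion apply to the point x, -y, -z); pixel columns grow to the right and rows downward; lengths in mm; the calibration is good to about 2 mm. A picture is of the moment at which its call begins. There is no depth.
- workorder.sign_off(): hands the job in, once; it reports no verdict.
The state is a dict: "clock": time; "qpos": joint angles; "qvel": joint speeds; "joint_efforts": joint torques, N m; "eef_pos": TCP position; "tcp_rot": TCP orientation; "contact_force": force on the tool from outside, world axes, zero at the start; "wrist_torque": the same for the moment, N m; "opening": opening from 0.0 (shut) to 1.0 (fully open).
Only numpy, scipy, OpenCV 4.12 (cv2) and the standard library are available. Lean on these libraries where they do the work, as an engineer would, in place of code of your own. Each camera call takes 0.05 s, during which the arm holds its last target.

TASK

Start the electric griddle with the fingertips, using the controls on top of its front strip, in this order: tip the V-shaped rocker to on by pressing down its raised half (the half on the hot-plate side), then push the long bar-shaped key fully down so that it stays in, then press the round start button fully down and let it come up again. Do not press the square key, do not press any key before its turn, and leave all the kitchen things standing where they are: nothing is to be grasped or lifted.

Things in the scene. Friction and masses are not known exactly. Their poses are not given: they have to be found in the camera images.
- griddle: Electric griddle, fixed. Origin at bar level under the centre of its front control strip; x towards the hot plate, y left along the strip, z up. Strip: black, 116 (x) by 370 (y) mm, top 60 mm above the bar. Four aluminium controls stand on it at x = 0, y = -120, -40, 40, 120 mm, in changing order. Hot plate: x 60 to 340, y -200 to 200 mm, surface 62 mm, rim 78 mm above the bar.
- rocker_far (a point): Point on top of the rocker's hot-plate half, 27 mm from its hinge; moves with it. Rocker: 72 mm paddle along the griddle's x, 36 mm wide, two halves in a shallow V (each rises 0.16 rad outwards), hinge line along y at its centre, 60 mm above the bar. Off: this half stands up, this point 76 mm above the bar, the other half level. On: this half is about 8.5 mm lower, level, 8 mm above the strip.
- rocker (a joint): Rocker tilt, rad: -0.16 to -0.12 off (as found), +0.16 fully on, on stop. It stays where it is left; about 1.5 N on the point rocker_far moves it. Counts as on above 0.12.
- bar_top (a point): Centre of the top of the bar key: rectangular, 54 mm along the griddle's y by 22 mm, top 14 mm above the strip when up, plain aluminium, like the other keys and the rocker.
- bar (a joint): Travel of the bar key, m: 0 up, 0.007 fully down. Pressed straight down with about 3 N, it stays where it is pushed to.
- round_top (a point): Centre of the top of the round start button: 34 mm diameter, top 14 mm above the strip when up, plain aluminium, like the other keys and the rocker.
- round (a joint): Travel of the round button, m: 0 up, 0.007 fully down. A spring (1.5 N at the top, 5 N fully down) brings it up again.
- square_top (a point): Centre of the top of the square key: 32 by 32 mm, top 14 mm above the strip when up, plain aluminium, like the other keys and the rocker. Not to be pressed.
- square (a joint): Travel of the square key, m: 0 up, 0.007 fully down; it stays where it is pushed to (about 3 N). Leave it up.
- press: Bystander on the hot plate: stainless burger press, a disc of 110 mm diameter with an upright push handle, 100 mm tall. Origin at the centre of its underside.
- turner: Bystander lying on the hot plate: bamboo turner 265 mm long, 70 mm wide, 8 mm thick, along its own x. Origin on its underside near mid-length.
- dish: Bystander beside the left end of the strip: black ceramic dish, 90 mm diameter, 28 mm tall. Origin at the centre of its underside.
- canister: Bystander beside the right end of the strip: flip-top plastic canister, 90 mm diameter, 117 mm tall. Origin at the centre of its underside.
- shaker: Bystander beside the right edge of the hot plate: steel shaker, 38 mm diameter, 78 mm tall. Origin at the centre of its underside.

How it is judged:
By the outcome, as a careful person would: the job done as asked, in the order asked, and still so for the second after the job is handed in, with the robot touching nothing.
It also fails if it takes over 48 s, if anything falls off the work surface, if the arm or the gripper's body presses on something with over 40 N, if the wrist force passes 120 N, or if a joint passes its speed limit or range.

## Working session

There is one attempt and no reset: what is moved stays moved. The work goes in short steps, Python scripts to look and compute and a tool call to move; the robot and the scene stay as the last step left them, time stands still between calls to the robot, and variables do not carry over. Pictures are saved under pics/ and viewed, and the job is handed in when it is done.

Besides the shell and the picture viewer there is one more tool, called after ">>>" by a JSON object that holds its "fn" and its "kwargs", one argument or row to a line. carry_out: Moves the arm, as the interface text tells. Its arguments: {"type":"object","properties":{"steps":{"type":"array","items":{"type":"array","items":{"type":"array","items":{"type":"number"}}}},"squeeze":{"type":"number"}},"required":["steps"]}

```bash
mkdir -p pics
python3 - <<'E'
from rig import r, grab_frame
import cv2
for n in("scene","top"):
    f=grab_frame(n); cv2.imwrite(f"pics/{n}0.png",cv2.cvtColor(cv2.resize(f["image"],(800,600),interpolation=cv2.INTER_CUBIC),cv2.COLOR_RGB2BGR))
    print(n,f.keys(),f["intrinsics"],f["eye"],f["rotation"])
print(r.sense())
E
```

```text
scene dict_keys(['image', 'intrinsics', 'eye', 'rotation']) [[379.26132692   0.         262.04163078]
 [  0.         379.26132692 194.33214275]
 [  0.           0.           1.        ]] [1281.65044111   88.06148624  628.72421746] [0.8827546  0.01743371 1.65976931]
top dict_keys(['image', 'intrinsics', 'eye', 'rotation']) [[420.30290749   0.         251.08319519]
 [  0.         420.30290749 194.69478123]
 [  0.           0.           1.        ]] [ 470.34814109   15.55944632 1072.74658236] [ 0.13068652  0.01183139 -1.57333346]
{'clock': 0.1, 'qpos': array([-1.23338019e+00,  3.53595047e-01,  1.63399350e+00, -1.53472902e-05,
        1.15520230e+00, -2.43581469e-03]), 'qvel': array([ 0.00026206, -0.00200111, -0.00248429,  0.00101722,  0.00082178,
        0.00101248]), 'joint_efforts': array([-2.30552923e-04, -6.06358409e+01, -3.42817748e+01, -6.54103656e-05,
        3.84049286e-03,  2.45672317e-05]), 'eef_pos': array([ 208.25860801, -589.08904357,  404.05488985]), 'tcp_rot': array([-3.14039442e+00,  1.11148054e-05,  3.39858166e-01]), 'contact_force': array([-0.25272035, -0.174156  ,  0.51587959]), 'wrist_torque': array([-0.07370208,  0.00545536,  0.02370403]), 'opening': 0.9988972643272301}
```

View pics/scene0.png

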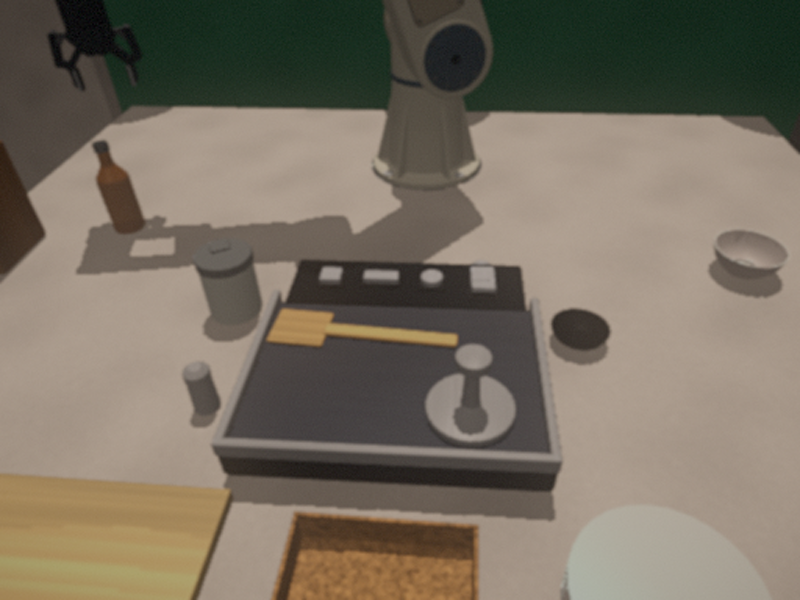

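View pics/top0.png

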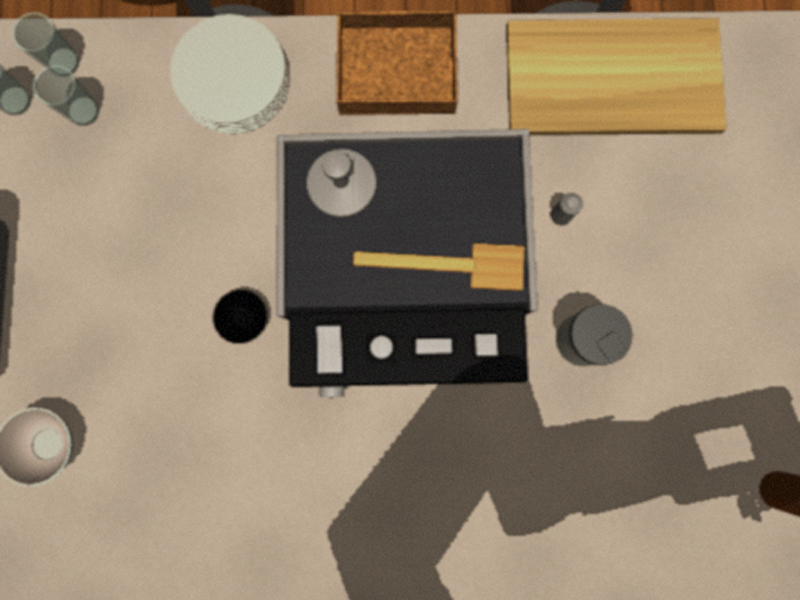

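Run:
```python
from rig import r, grab_frame
import cv2
f=grab_frame("top")["image"][190:262,175:350]; cv2.imwrite("pics/topc.png",cv2.cvtColor(cv2.resize(f,None,fx=4.5,fy=4.5,interpolation=cv2.INTER_CUBIC),cv2.COLOR_RGB2BGR))
f=grab_frame("scene")["image"][160:210,175:345]; cv2.imwrite("pics/scc.png",cv2.cvtColor(cv2.resize(f,None,fx=4.5,fy=4.5,interpolation=cv2.INTER_CUBIC),cv2.COLOR_RGB2BGR))
```

```text
(no output)
```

View pics/topc.png

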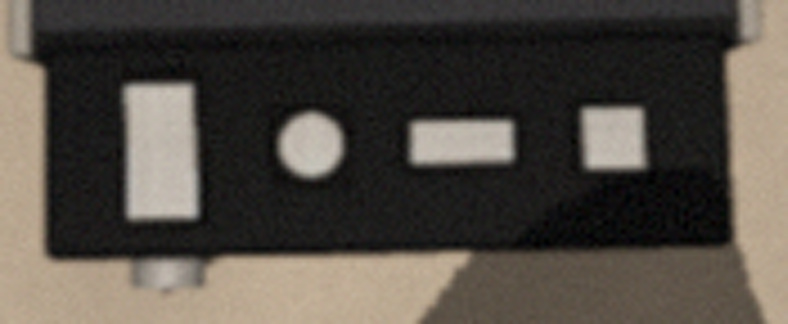

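View pics/scc.png

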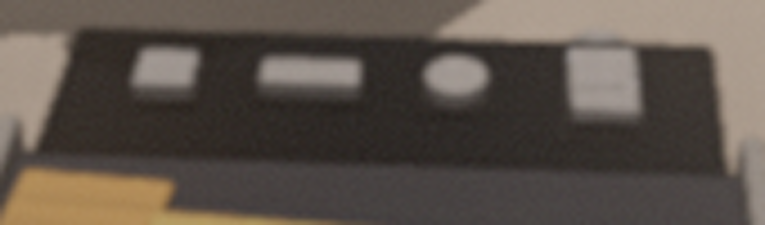

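```bash
cat > h.py <<'E'
import numpy as np, cv2
from scipy.spatial.transform import Rotation as R
from rig import r, grab_frame
def cam(n):
    f=grab_frame(n); return f["intrinsics"],np.array(f["eye"]),R.from_euler('xyz',f["rotation"]).as_matrix(),f["image"]
def back(c,px,z):
    K,e,M,_=c
    d=M@np.array([(px[0]-K[0,2])/K[0,0],-(px[1]-K[1,2])/K[1,1],-1]); return e+d*(z-e[2])/d[2]
def proj(c,P):
    K,e,M,_=c; p=M.T@(np.asarray(P,float)-e); return np.array([K[0,2]+K[0,0]*p[0]/-p[2],K[1,2]+K[1,1]*p[1]/p[2]])
E
python3 - <<'E'
from h import *
from scipy.optimize import least_squares
t=cam("top");s=cam("scene")
u=lambda p,o:(np.array(p)+.5)/4.5-.5+np.array(o)
T=[((311,145),(0,40,74)),((462,142),(0,-40,74)),((614,139),(0,-120,74)),((161,151),(0,120,68)),((50,256),(-58,185,60)),((731,243),(-58,-185,60))]
S=[((457,75),(0,40,74)),((310,73),(0,-40,74)),((168,68),(0,-120,74)),((82,31),(-58,-185,60)),((712,48),(-58,185,60))]
obs=[(t,u(p,(175,190)),np.array(m)) for p,m in T]+[(s,u(p,(175,160)),np.array(m)) for p,m in S]
def w(q,m): c,sn=np.cos(q[2]),np.sin(q[2]);return np.array([q[0]+c*m[0]-sn*m[1],q[1]+sn*m[0]+c*m[1],m[2]])
for name,o in(("both",obs),("top",obs[:6]),("scene",obs[6:])):
    k=least_squares(lambda q:np.concatenate([proj(c,w(q,m))-p for c,p,m in o]),[420,0,0])
    print(name,k.x.round(3),k.fun.reshape(-1,2).round(1).tolist())
    for nm,m in(("far",(27,120,76)),("bar",(0,-40,74)),("round",(0,40,74)),("sq",(0,-120,74))): print(nm,w(k.x,m).round(1))
E
```

```text
both [5.38794e+02 5.70200e+00 1.70000e-02] [[-0.4, -0.6], [-0.3, -0.6], [-0.4, -0.7], [-0.4, -1.1], [-2.3, 0.6], [1.0, 0.4], [-0.4, -0.2], [-0.3, -0.7], [-0.9, -0.5], [-1.8, -1.8], [0.5, -1.7]]
far [563.7 126.1  76. ]
bar [539.5 -34.3  74. ]
round [538.1  45.7  74. ]
sq [ 540.8 -114.3   74. ]
top [5.38009e+02 4.61500e+00 1.80000e-02] [[0.0, -0.3], [0.1, -0.3], [0.1, -0.4], [0.0, -0.7], [-1.8, 1.0], [1.5, 0.6]]
far [562.8 125.1  76. ]
bar [538.7 -35.4  74. ]
round [537.3  44.6  74. ]
sq [ 540.2 -115.4   74. ]
scene [5.42144e+02 7.33900e+00 1.30000e-02] [[0.2, 0.7], [0.2, 0.1], [-0.5, 0.2], [-1.4, -1.2], [1.4, -0.7]]
far [567.6 127.7  76. ]
bar [542.7 -32.7  74. ]
round [541.6  47.3  74. ]
sq [ 543.7 -112.7   74. ]
```

>>> {"fn": "carry_out", "kwargs": {
  "steps": [
    [[0,0.573,-0.556,0.03,18.5],[0,0.573,-0.556,0.03,18.5],[0,0.573,-0.556,0.03,18.5],[0,0.573,-0.556,0.03,18.5],[0,0.573,-0.556,0.03,18.5],[0,0.573,-0.556,0.03,18.5],[0,0.573,-0.556,0.03,18.5],[0,0.573,-0.556,0.03,18.5]]
  ],
  "squeeze": 40
}}

```text
clock: 1.1
eef_pos: [386.4, -229.3, 389.9]
tcp_rot: [-3.142, -0.001, 0.017]
contact_force: [1.9, -1.0, 0.3]
opening: -0.0
```

```bash
cat > d.py <<'E'
import sys
from h import *
# target tip pos xyz -> tool-axis shift
st=r.sense(); M=R.from_euler('xyz',st["tcp_rot"]).as_matrix()
tip=np.array(st["eef_pos"])+M[:,2]*r.nose_length
print("clk",st["clock"],"tip",tip.round(1),"rot",np.round(st["tcp_rot"],4),"F",np.round(st["contact_force"],1),"open",round(st["opening"],3),r.nose_length)
if len(sys.argv)>1:
    g=np.array(list(map(float,sys.argv[1:4])))
    print("shift m",(M.T@(g-tip)/1000).round(4),"spin",np.degrees(np.arctan2(M[1,0],M[0,0])-.0175).round(2))
E
python3 d.py 563.3 125.6 110
```

```text
clk 1.1 tip [ 386.5 -229.3  216.5] rot [-3.1415e+00 -6.0000e-04  1.6500e-02] F [ 1.9 -1.   0.3] open -0.0 173.4
shift m [ 0.1826 -0.352   0.1066] spin -0.06
```

>>> {"fn": "carry_out", "kwargs": {
  "steps": [
    [[0,0.183,-0.352,0.02,0],[0,0.183,-0.352,0.02,0],[0,0.183,-0.352,0.02,0],[0,0.183,-0.352,0.02,0],[0,0.183,-0.352,0.02,0],[0,0.183,-0.352,0.02,0],[0,0.183,-0.352,0.02,0],[0,0.183,-0.352,0.02,0]]
  ]
}}

```text
clock: 1.9
eef_pos: [564.1, 127.8, 370.0]
tcp_rot: [-3.142, -0.001, 0.017]
contact_force: [0.7, -1.1, -0.6]
opening: 0.005
```

```bash
python3 d.py 563.3 125.6 95
```

```text
clk 1.9 tip [564.3 127.8 196.6] rot [-3.1416e+00 -9.0000e-04  1.6900e-02] F [ 0.7 -1.1 -0.6] open 0.005 173.4
shift m [-0.0011  0.0022  0.1016] spin -0.03
```

>>> {"fn": "carry_out", "kwargs": {
  "steps": [
    [[0,-0.001,0.002,0.05,0],[0,-0.001,0.002,0.09,0],[0,-0.001,0.002,0.102,0],[0,-0.001,0.002,0.102,0],[0,-0.001,0.002,0.102,0]]
  ]
}}

```text
clock: 2.4
eef_pos: [564.0, 125.7, 269.5]
tcp_rot: [-3.141, -0.003, 0.016]
contact_force: [0.4, -1.1, 0.6]
opening: -0.002
```

```bash
python3 d.py 563.3 125.6 69
python3 - <<'E'
from h import *
a=cam("top")[3][150:262,175:350]; b=cam("scene")[3][80:210,175:345]
o=[cv2.resize(i,None,fx=f,fy=f,interpolation=cv2.INTER_CUBIC) for i,f in((a,4.5),(b,4.5))]
for n,i in zip(("t1","s1"),o): cv2.imwrite(f"pics/{n}.png",i[:,:,::-1])
E
```

```text
clk 2.4 tip [564.5 125.7  96.1] rot [-3.1412e+00 -2.6000e-03  1.6400e-02] F [ 0.4 -1.1  0.6] open -0.002 173.4
shift m [-0.0013  0.0001  0.0271] spin -0.06
```

View pics/t1.png

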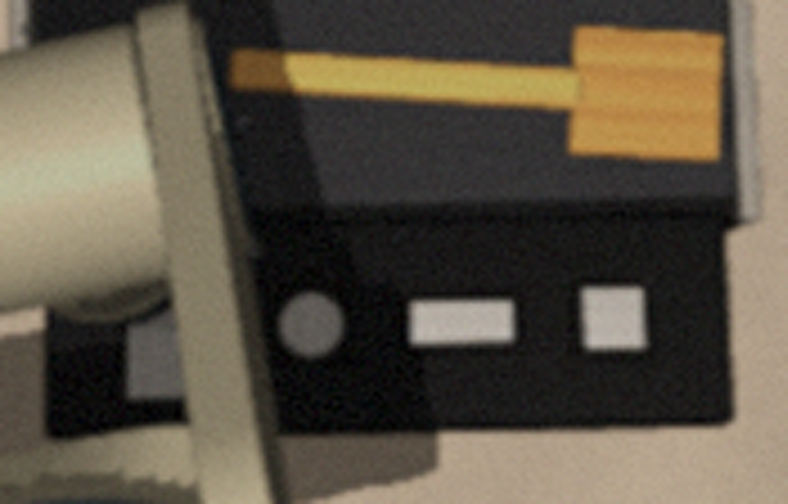

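View pics/s1.png

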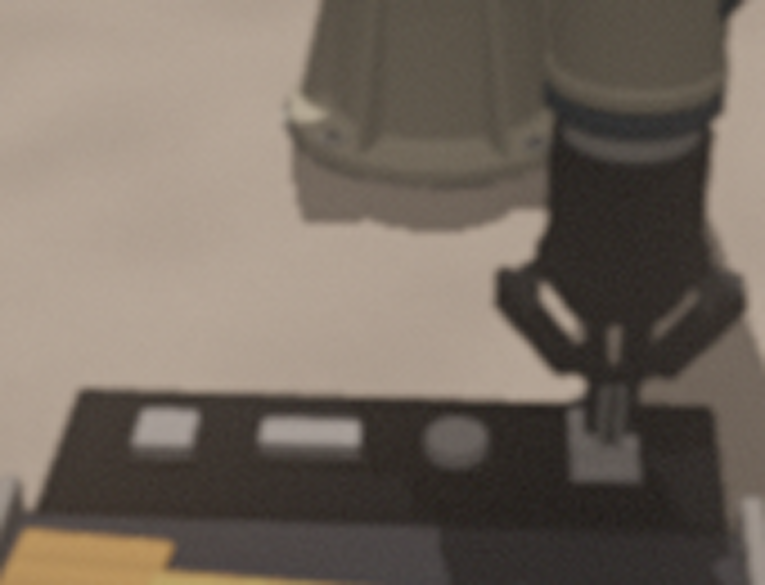

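>>> {"fn": "carry_out", "kwargs": {
  "steps": [
    [[0,-0.001,0,0.015,0],[0,-0.001,0,0.02,0],[0,-0.001,0,0.023,0],[0,-0.001,0,0.026,0],[0,-0.001,0,0.028,0],[0,-0.001,0,0.028,0]]
  ]
}}

```text
clock: 3.1
eef_pos: [563.1, 125.7, 241.8]
tcp_rot: [-3.141, -0.003, 0.016]
contact_force: [0.5, -0.5, 0.0]
opening: -0.003
```

```bash
python3 d.py 563.3 125.6 67
```

```text
clk 3.1 tip [563.7 125.8  68.4] rot [-3.141  -0.0033  0.0164] F [ 0.5 -0.5  0. ] open -0.003 173.4
shift m [-0.0004  0.0002  0.0014] spin -0.06
```

>>> {"fn": "carry_out", "kwargs": {
  "steps": [
    [[0,0,0,0.001,0],[0,0,0,0.002,0],[0,0,0,0.003,0],[0,0,0,0.003,0]]
  ]
}}

```text
clock: 3.5
eef_pos: [563.3, 125.7, 240.8]
tcp_rot: [-3.141, -0.004, 0.016]
contact_force: [-5.3, -1.3, 23.3]
opening: -0.001
```

```bash
python3 d.py 563.3 125.6 67
```

```text
clk 3.5 tip [563.9 125.9  67.4] rot [-3.1409 -0.0038  0.0165] F [-5.3 -1.3 23.3] open -0.001 173.4
shift m [-0.0006  0.0002  0.0004] spin -0.06
```

>>> {"fn": "carry_out", "kwargs": {
  "steps": [
    [[0,0,0,-0.02,0],[0,0,0,-0.04,0],[0,-0.028,0.16,-0.04,0],[0,-0.028,0.16,-0.04,0],[0,-0.028,0.16,-0.04,0],[0,-0.028,0.16,-0.04,0],[0,-0.028,0.16,-0.04,0],[0,-0.028,0.16,-0.04,0]]
  ]
}}

```text
clock: 4.3
eef_pos: [537.8, -34.4, 280.5]
tcp_rot: [-3.141, -0.004, 0.016]
contact_force: [-0.4, 0.1, 0.1]
opening: 0.002
```

```bash
python3 d.py 538.9 -34.9 80
python3 - <<'E'
from h import *
a=cam("top")[3][150:262,175:350]; b=cam("scene")[3][80:210,175:345]
o=[cv2.resize(i,None,fx=f,fy=f,interpolation=cv2.INTER_CUBIC) for i,f in((a,4.5),(b,4.5))]
for n,i in zip(("t2","s2"),o): cv2.imwrite(f"pics/{n}.png",i[:,:,::-1])
E
```

```text
clk 4.3 tip [538.4 -34.2 107.1] rot [-3.1405 -0.0035  0.0155] F [-0.4  0.1  0.1] open 0.002 173.4
shift m [0.0004 0.0008 0.0271] spin -0.11
```

View pics/t2.png

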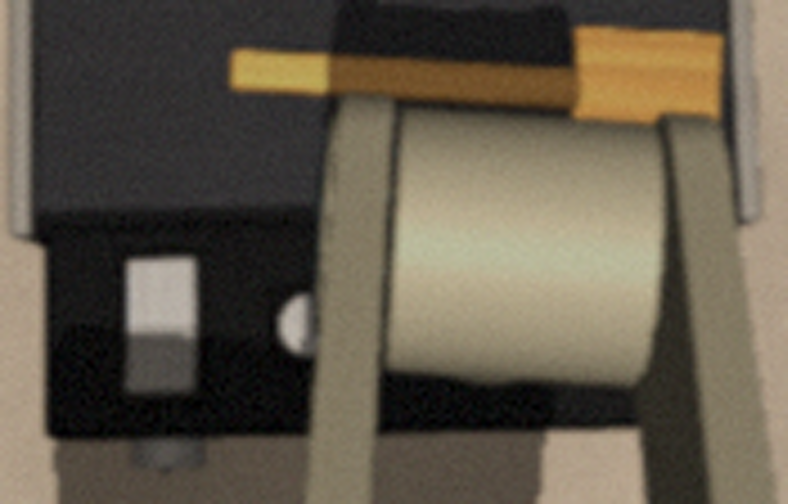

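View pics/s2.png

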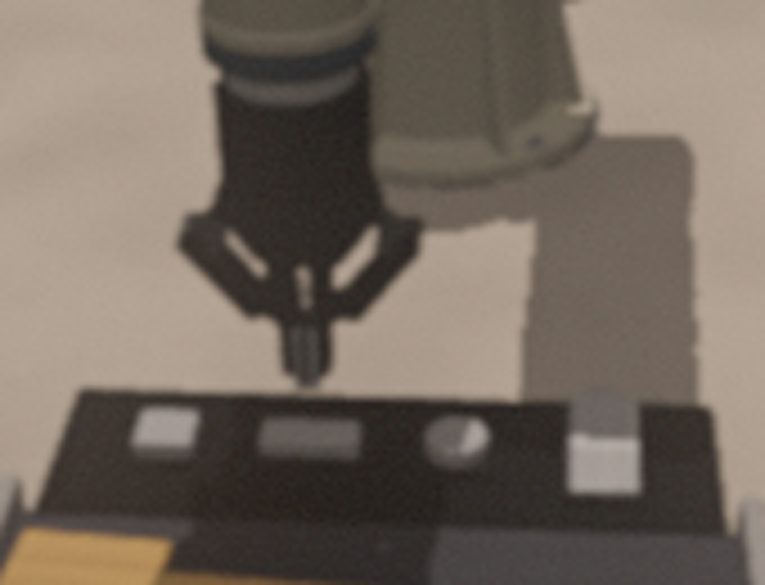

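>>> {"fn": "carry_out", "kwargs": {
  "steps": [
    [[0,0,0.001,0.02,0],[0,0,0.001,0.03,0],[0,0,0.001,0.034,0],[0,0,0.001,0.037,0],[0,0,0.001,0.04,0],[0,0,0.001,0.041,0],[0,0,0.001,0.042,0],[0,0,0.001,0.042,0]]
  ]
}}

```text
clock: 5.2
eef_pos: [538.2, -34.3, 240.3]
tcp_rot: [-3.14, -0.004, 0.017]
contact_force: [-8.3, 4.2, 20.5]
opening: -0.002
```

```bash
python3 d.py 538.9 -34.9 67
```

```text
clk 5.2 tip [538.9 -34.   66.9] rot [-3.1402 -0.004   0.0172] F [-8.3  4.2 20.5] open -0.002 173.4
shift m [-0.0001  0.0009 -0.0001] spin -0.02
```

>>> {"fn": "carry_out", "kwargs": {
  "steps": [
    [[0,0,0,-0.02,0],[0,0,0,-0.04,0],[0,0,-0.079,-0.04,0],[0,0,-0.079,-0.04,0],[0,0,-0.079,-0.04,0],[0,0,-0.079,-0.04,0]]
  ]
}}

```text
clock: 5.8
eef_pos: [536.8, 45.0, 280.6]
tcp_rot: [-3.14, -0.005, 0.019]
contact_force: [-0.1, -0.5, -0.1]
opening: 0.001
```

```bash
python3 d.py 537.6 45 67
python3 - <<'E'
from h import *
b=cam("scene")[3][80:210,175:345]
cv2.imwrite(f"pics/s3.png",cv2.resize(b,None,fx=4.5,fy=4.5,interpolation=cv2.INTER_CUBIC)[:,:,::-1])
E
```

```text
clk 5.8 tip [537.6  45.2 107.2] rot [-3.1405 -0.0046  0.0189] F [-0.1 -0.5 -0.1] open 0.001 173.4
shift m [-0.0002  0.0003  0.0402] spin 0.08
```

View pics/s3.png

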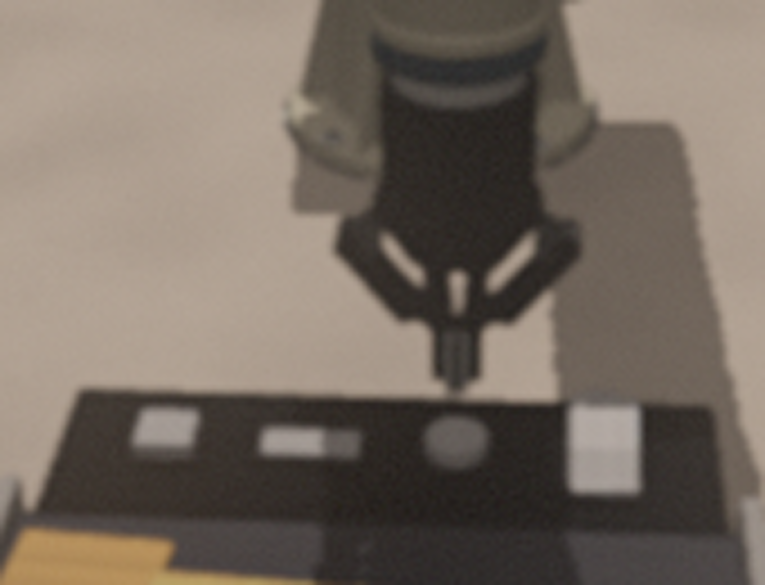

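The bar key (260–360, 427–458) is now visibly lower than before, and the rocker (605, 450) is on. The square key is still up at (165, 430). The fingertip (457, 388) is centred over the round button (457, 440).

>>> {"fn": "carry_out", "kwargs": {
  "steps": [
    [[0,0,0,0.02,0],[0,0,0,0.03,0],[0,0,0,0.034,0],[0,0,0,0.037,0],[0,0,0,0.04,0],[0,0,0,0.042,0],[0,0,0,0.043,0],[0,0,0,0.043,0]]
  ]
}}

```text
clock: 6.65
eef_pos: [537.0, 44.2, 240.0]
tcp_rot: [-3.141, -0.004, 0.018]
contact_force: [-11.4, -3.6, 32.4]
opening: 0.001
```

```bash
python3 d.py 537.6 45 67
```

```text
clk 6.65 tip [537.7  44.3  66.6] rot [-3.1411 -0.0043  0.0181] F [-11.4  -3.6  32.4] open 0.001 173.4
shift m [-0.0001 -0.0007 -0.0004] spin 0.03
```

>>> {"fn": "carry_out", "kwargs": {
  "steps": [
    [[0,0,0,-0.03,0],[0,0,0,-0.08,0],[0,0,0,-0.12,0],[0,-0.1,0,-0.15,0],[0,-0.12,0,-0.15,0],[0,-0.12,0,-0.15,0],[0,-0.12,0,-0.15,0],[0,-0.12,0,-0.15,0]]
  ]
}}

```text
clock: 7.45
eef_pos: [416.6, 42.0, 390.2]
tcp_rot: [-3.141, -0.007, 0.018]
contact_force: [0.2, 0.7, -0.7]
opening: 0.0
```

```bash
python3 d.py
python3 - <<'E'
from h import *
a=cam("top")[3];b=cam("scene")[3]
cv2.imwrite(f"pics/s4.png",cv2.resize(b[150:210,175:345],None,fx=4.5,fy=4.5,interpolation=cv2.INTER_CUBIC)[:,:,::-1])
cv2.imwrite(f"pics/s5.png",cv2.resize(b,(800,600),interpolation=cv2.INTER_CUBIC)[:,:,::-1])
E
```

```text
clk 7.45 tip [417.8  42.1 216.8] rot [-3.1408 -0.007   0.0183] F [ 0.2  0.7 -0.7] open 0.0 173.4
```

View pics/s4.png

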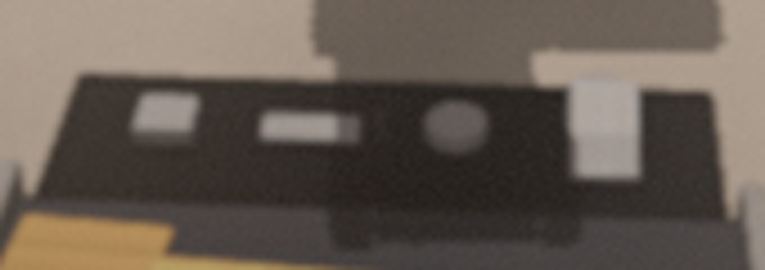

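View pics/s5.png

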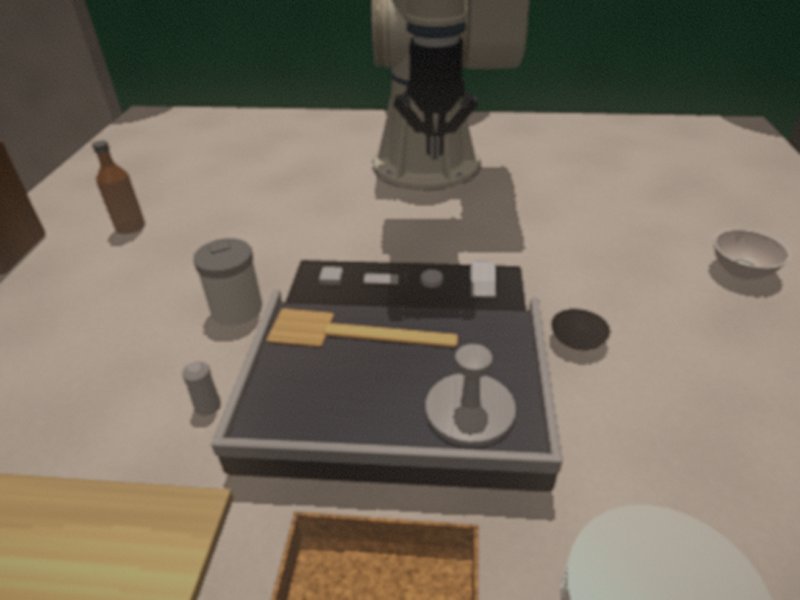

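The rocker is on at (605, 130) and the bar key is down at (310, 127). The round button is up again at (457, 127), the square key is up at (165, 115), and the kitchen things have not moved. The arm is clear of everything.

```bash
python3 -c "
from rig import workorder
print(workorder.sign_off())"
```

```text
the job is handed in; nothing more can be done
None
```

I started the griddle with closed fingertips in the order asked and handed the job in at about 7.6 s on the robot's clock. The sign-off gives no verdict.

| Step | Control | Fingertip height at the end | Upward force read (N) |
|---|---|---|---|
| 1 | Rocker, hot-plate half | 67.4 mm (on stop about 68 mm) | 23 |
| 2 | Bar key | 66.9 mm (fully down is 67 mm) | 20 |
| 3 | Round start button | 66.6 mm (fully down is 67 mm) | 32 |

- **Final pictures:** the rocker is level on its on side, the bar key is down, the round button is up again and the square key is still up. The kitchen things look unmoved and the arm is clear of everything. I judged these states from the pictures, as the joints themselves cannot be read.
- **Disagreement:** the two cameras put the controls 3 to 5 mm apart. I used a position between the two, close to the top camera's, and the scene pictures showed the fingertips centred on the keys.

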